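# Switch on the bench drill with its red key

## Task

Switch the bench drill on: take the red key out of the wooden key stand, push it fully home in the key switch on the yellow switch box, then turn it clockwise to on, as far as it goes, and leave it there. Leave the blue key where it is.

Things in the scene. Friction and masses are not known exactly. Their poses are not given: they have to be found in the camera images.
- red_key_mid (a point): Red key, upright, blade down, in a stand. Point: centre of its flat red bow: 44 mm wide (key x), 12 thick (key y), 50 tall; z up. Under the bow a round flange, 40 across, 4 thick, underside 29 mm below this point; under it a steel blade 20 (x) by 7 (y), 24 long, tip 53 mm below this point. Same after a half turn about z. 50-100 g. The flange rests on the stand's top; 2.5 mm play round the blade.
- blue_key_mid (a point): The other key, same shape, size, point and axes, but with a blue bow. Stays. The two keys stand 90 mm apart along key x, in pockets of a fixed wooden stand 190 x 70 mm, 50 mm high; which key is in which pocket varies.
- switch_mouth (a point): Key switch: black and steel barrel, 68 mm across, 28 tall, on a fixed yellow box 130 x 150, 45 high. Point: centre of the keyway at the barrel's top face, z up; turns with the barrel. Slot 24 mm long (x), 10 wide (y), 26 deep, with a 5 mm wide 45 degree funnel round it; key fits either way; home when its flange lies on the barrel. White dot on box: off; green dot: on; white tick on rim: +x.
- switch (a joint): Turn of the key switch: 0 is off; grows clockwise seen from above, to a stop at 1.047 rad (60 degrees) = on. Starts within 0.1 of off. Stays where left; friction 0.04 N m. The key has about 0.15 rad of play in the slot before it carries the barrel along.

How it is judged:
On the way:
1. the red key stands home in the keyway while the switch is still off (horizontal distance between red_key_mid and switch_mouth below 0.012 m and z of red_key_mid in the frame of switch_mouth below 0.037 m and angle between the x axis of red_key_mid and the x axis of switch_mouth, either way round below 0.4 rad and value of joint switch below 0.45 rad), for 0.1 s.
At the end, for the whole second after the job is handed in: The switch is turned past 0.80 rad (stop at 1.047); the red key stands home in it: bow centre within 12 mm of the keyway axis, less than 37 mm above the barrel face (29 mm when seated), tilted under 14 degrees, released, at rest; the blue key is within 30 mm of its start (value of joint switch above 0.8 rad and horizontal distance between red_key_mid and switch_mouth below 0.012 m and z of red_key_mid in the frame of switch_mouth below 0.037 m and angle between red_key_mid's own z axis and vertical below 0.25 rad and linear speed of red_key below 0.02 m/s and distance of blue_key_mid from where it was at the start of the episode below 0.03 m); the robot touches nothing.
It fails at once if the blue key is taken out of its pocket or knocked over (distance of blue_key_mid from where it was at the start of the episode above 0.03 m).
It also fails if it takes over 48 s, if anything falls off the work surface, if the arm or the gripper's body presses on something with over 40 N, if the wrist force passes 120 N, or if a joint passes its speed limit or range.

## Robot

A 6-joint arm with a two-finger parallel gripper is mounted at the origin on the work surface. World frame = base frame: x ahead of the robot, y to its left, z up, the work surface at z = 0. Lengths are in m, angles in rad, forces in N, time in s.
With the tool pointing down it reaches from about 0.375 to 0.925 m from the base axis. Payload 5.7 kg.
Tool frame: the origin (TCP) lies midway between the tips of the shut fingers; the grasp point (between the pads) lies 19 mm behind it; z points along the fingers, x is the direction in which the jaws open and shut, and the axes are right-handed (so a half turn about z gives the same grasp; the last joint's range is limited). The gripper opens to 88 mm and grips with 3 to 60 N. Pads are 20 mm wide; open, the fingers measure 115 mm over their backs; the gripper's body (75 mm by 178 mm) begins 61 mm behind the grasp point.
Start: joints at [-1.323, 0.359, 1.51, -0, 1.272, -0.115], TCP at [0.213, -0.561, 0.223] pointing down, gripper open.
Joint ranges: [-2.97, 2.97], [-1.01, 2.36], [0.21, 2.38], [-0.96, 4.11], [0.2, 2.71], [-2.98, 2.98]. Speed limits (rad/s): [2.39, 2.39, 3.14, 3.14, 3.14, 3.14].

## Interface

Orientations are given as [roll, pitch, yaw] about the fixed x, y, z axes, in that order (R = Rz(yaw) Ry(pitch) Rx(roll)).
In Python, from workcell import * gives the robot as it stands.
- The arm moves only by the tool play_rows, never from a script. Its argument "deltas" is a list of rows, each an object with "linear": the shift along the tool's x, y, z in m, a list of three; "turn": the turn about the tool's z in rad. In form: [{"linear": [x, y, z], "turn": turn}, ...]. A call has 1 to 10 rows; each row is the pose to reach, as a shift and turn from the pose commanded when the call began, along the tool's axes at that moment; what a row does not reach only later rows make up. A row lasts 1/8 s, in which the tool goes at most 62.5 mm and 10.7 degrees, less where a joint would pass 70% of its speed; a pose out of reach is approached as far as the arm can. A call with a gripper value outside its range is refused whole. "hand" is the finger opening in m, from 0 to 0.0878, set as the call begins (left out, the last holds). The fingers move at their own pace and stop on an object; "squeeze" is the grip in N (left out, the last holds). Time passes only in rows, so rows that repeat a pose let the fingers close. It gives the time, the measured TCP pose, the force and the opening at its end, in the units of the state.
- get_state(): the state, without advancing time (a new reading comes with each control period).
- read_camera(name): name is "scene" or "top"; returns the picture (480x640x3 uint8, blue, green, red); there is no depth.
- camera_info(name): a dict with "fx", "fy", "cx", "cy" (pixels), "k1" (the pictures are not rectified: a ray, as slopes to the right and down, at radius r is drawn at 1 + k1 r^2 times it, then the intrinsics apply), "rvec" (rotation vector, rad) and "tvec" (3), from world to camera coordinates, as OpenCV has them. Camera axes: x right, y down, z forward; pixel columns grow to the right and rows downward; lengths in m; the calibration is good to about 2 mm. A picture is of the moment at which its call begins. camera_info takes no time and is no camera call.
- job_done(): hands the job in, once; it reports no verdict.
The state is a dict: "clock": time; "qpos": joint angles; "joint_vel": joint speeds; "effort": joint torques, N m; "tool_pos": TCP position; "ee_rot": TCP orientation; "contact_force": force on the tool from outside, world axes, zero at the start; "moment": the same for the moment, N m; "grip_width": finger opening in m.
Only numpy, scipy, OpenCV 4.12 (cv2) and the standard library are available. Lean on these libraries where they do the work, as an engineer would, in place of code of your own. Each camera call takes 0.05 s, during which the arm holds its last target. There are 200 camera calls.

## Working session

There is one attempt and no reset: what is moved stays moved. The work goes in short steps, Python scripts to look and compute and a tool call to move; the robot and the scene stay as the last step left them, time stands still between calls to the robot, and variables do not carry over. Pictures are saved under pics/ and viewed, about 8 in all and at most 12, crops included, and the job is handed in when it is done.

Besides the shell and the picture viewer there is one more tool, called after "Request:" by a JSON object that holds its "name" and its "arguments". play_rows: Moves the arm, as the interface text tells. Its arguments: {"type":"object","properties":{"deltas":{"type":"array","items":{"type":"object","properties":{"linear":{"type":"array","items":{"type":"number"}},"turn":{"type":"number"}}}},"hand":{"type":"number"},"squeeze":{"type":"number"}},"required":["deltas"]}

```bash
mkdir -p pics; python3 - <<'E'
from workcell import *
import cv2
for n in("scene","top"):
    im=read_camera(n); cv2.imwrite(f"pics/{n}0.png",im); print(camera_info(n))
print(get_state())
E
```

```text
{'fx': 481.0239444912363, 'fy': 481.0239444912363, 'cx': 319.65934445737184, 'cy': 236.55162749184066, 'k1': -0.016316967569350936, 'rvec': array([ 2.33566371,  0.5597998 , -0.2435802 ]), 'tvec': array([-0.48536603, -0.10974684,  1.05842987])}
{'fx': 524.8054780276838, 'fy': 524.8054780276838, 'cx': 317.71818761104953, 'cy': 233.85377726639896, 'k1': -0.004719402446342136, 'rvec': array([ 2.1275987 , -2.09279854,  0.18477698]), 'tvec': array([0.02050948, 0.57077685, 0.95645316])}
{'clock': 0.1, 'qpos': array([-1.32310622e+00,  3.59426576e-01,  1.51132899e+00, -3.36751548e-05,
        1.27252318e+00, -1.15111345e-01]), 'joint_vel': array([-0.00048903, -0.00091476, -0.00201695, -0.0009272 ,  0.00178418,
        0.00051751]), 'effort': array([-7.61786105e-04, -5.16361141e+01, -2.71405399e+01,  6.76016556e-02,
        2.77738326e-02, -2.34837165e-05]), 'tool_pos': array([ 0.21275427, -0.56033054,  0.22189566]), 'ee_rot': array([-3.14143095e+00,  1.67863039e-03, -1.20798481e+00]), 'contact_force': array([ 0.04461672,  0.02682074, -0.10134586]), 'moment': array([ 0.04101089, -0.01383888,  0.04217924]), 'grip_width': 0.08803528459131682}
```

View pics/top0.png

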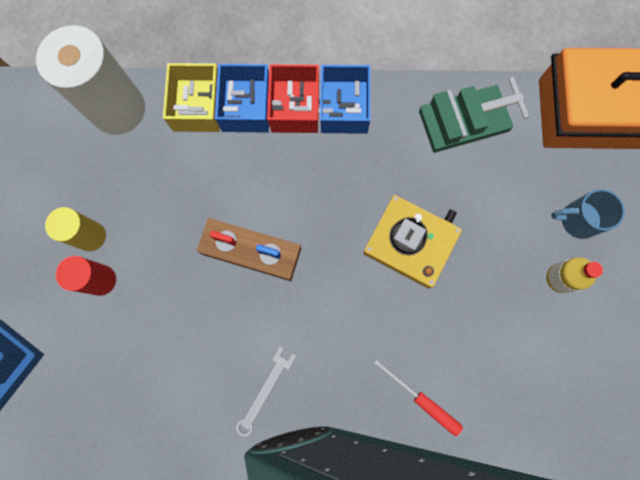

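View pics/scene0.png

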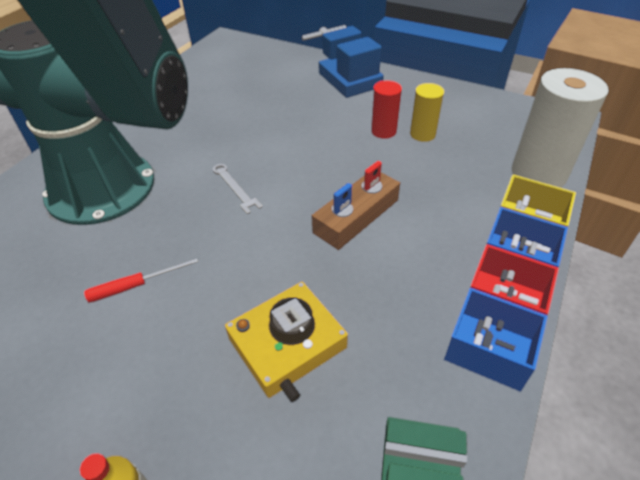

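Top: red key at (222,238), blue key at (268,251), switch at (408,236). Scene: red bow at (373,177), barrel at (291,318). I'll zoom in next to get precise points.

```bash
cat >h.py <<'E'
import numpy as np,cv2
from workcell import *
def cam(n):
    c=camera_info(n);K=np.array([[c['fx'],0,c['cx']],[0,c['fy'],c['cy']],[0,0,1]]);D=np.array([c['k1'],0,0,0,0.]);return K,D,np.array(c['rvec']),np.array(c['tvec'])
def proj(n,P):
    K,D,r,t=cam(n);return cv2.projectPoints(np.float64(P).reshape(-1,3),r,t,K,D)[0].reshape(-1,2)
def unproj(n,uv,z):
    K,D,r,t=cam(n);R=cv2.Rodrigues(r)[0]
    p=cv2.undistortPoints(np.float64(uv).reshape(-1,1,2),K,D).reshape(-1,2)
    d=np.c_[p,np.ones(len(p))]@R; o=-R.T@t
    return o+d*((z-o[2])/d[:,2])[:,None]
def tri(uvt,uvs):
    from scipy.optimize import least_squares
    f=lambda P:np.r_[(proj("top",P)-uvt).ravel(),(proj("scene",P)-uvs).ravel()]
    s=least_squares(f,unproj("top",[uvt],.08)[0]);return s.x,s.fun
E
python3 - <<'E'
from h import *
t=cv2.imread("pics/top0.png");s=cv2.imread("pics/scene0.png")
def crop(im,x,y,w,h,f=5):return cv2.resize(im[y:y+h,x:x+w],None,fx=f,fy=f,interpolation=cv2.INTER_CUBIC)
a=np.hstack([crop(t,195,210,80,60),crop(t,370,200,80,60)])
b=np.hstack([crop(s,325,150,80,60),crop(s,250,285,80,60)])
cv2.imwrite("pics/c.png",np.vstack([a,b]))
def blob(im,m,x,y,w,h):
    k=np.zeros(m.shape,bool);k[y:y+h,x:x+w]=1;v,u=np.nonzero(m&k)
    c=np.cov(np.c_[u,v].T);e,V=np.linalg.eigh(c);return np.array([u.mean(),v.mean()]),len(u),V[:,1],e
for nm,(im,tb,sb) in dict(red=(0,(200,225,50,25),(355,150,40,45)),blue=(2,(248,235,45,30),(325,175,40,45))).items():
    r=[]
    for n,I,bx in(("top",t,tb),("scene",s,sb)):
        J=I.astype(int);
        m=(J[...,2]-np.maximum(J[...,0],J[...,1])>60) if nm=="red" else (J[...,0]-J[...,2]>50)&(J[...,0]-J[...,1]>25)
        q=blob(I,m,*bx);r.append(q[0]);print(nm,n,q)
    print(tri(*r), unproj("top",[r[0]],.085))
E
```

```text
red top (array([221.24468085, 236.77659574]), 188, array([-0.93880272, -0.3444553 ]), array([ 4.28801795, 58.13637618]))
red scene (array([371.85551331, 173.20912548]), 263, array([-0.4730429 ,  0.88103939]), array([11.45832865, 59.19055534]))
(array([0.55568761, 0.20983932, 0.0849591 ]), array([ 0.22426276,  0.3729388 ,  0.43655195, -0.11766139])) [[0.55638585 0.21029173 0.085     ]]
blue top (array([267.62048193, 250.45783133]), 166, array([-0.94967016, -0.31325164]), array([ 3.94433682, 48.19078549]))
blue scene (array([341.58208955, 195.35820896]), 268, array([-0.47656885,  0.87913715]), array([12.24689745, 63.71866799]))
(array([0.53118484, 0.12172588, 0.08771867]), array([ 0.03278342,  0.04951869,  0.05760195, -0.01439066])) [[0.53171938 0.12211142 0.085     ]]
```

View pics/c.png

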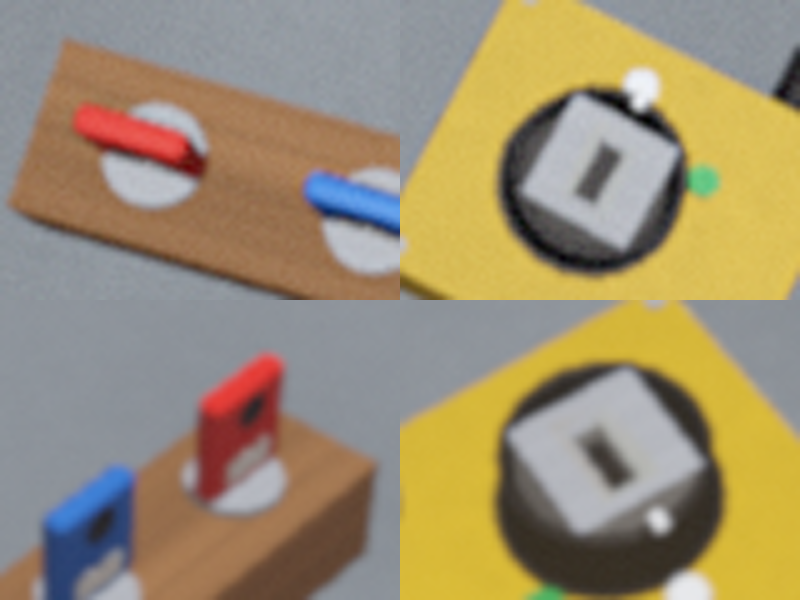

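The crops show the red bow running along the stand's long axis. They also show the steel plate on the barrel, with its keyway, and the white tick up-right of centre in the top view. Next I fit these on their known planes.

```bash
cat >>h.py <<'E'
def plane(n,im,c,z,half=.05,s=.0005):
    g=np.arange(-half,half,s);X,Y=np.meshgrid(c[0]+g,c[1]+g)
    p=proj(n,np.c_[X.ravel(),Y.ravel(),np.full(X.size,z)]).astype(np.float32).reshape(*X.shape,2)
    return cv2.remap(im,p[...,0],p[...,1],cv2.INTER_LINEAR)
def fitbow(ims,x0,z=.079,col="red",free=False):
    from scipy.optimize import minimize
    S=[]
    for n,I in ims.items():
        J=I.astype(float);d=(J[...,2]-np.maximum(J[...,0],J[...,1])) if col=="red" else J[...,0]-J[...,2]
        S.append((n,np.clip(d/60,0,1)))
    def bow(p):
        c,s=np.cos(p[2]),np.sin(p[2]);zz=p[3]/10 if free else z
        b=np.array([[a,e,f] for a in(-.022,.022) for e in(-.006,.006) for f in(-.025,.025)])
        return b@np.array([[c,s,0],[-s,c,0],[0,0,1]])+[p[0],p[1],zz]
    def cost(p):
        t=0
        for n,m in S:
            q=proj(n,bow(p));o=np.floor(q.min(0)).astype(int)-8;w,h=(np.ceil(q.max(0)).astype(int)+8-o)
            k=np.zeros((h*8,w*8),np.float32);cv2.fillConvexPoly(k,cv2.convexHull(np.round((q-o+.5)*8*16).astype(np.int32)),1.,shift=4)
            k=cv2.resize(k,(w,h),interpolation=cv2.INTER_AREA);k=cv2.GaussianBlur(k,(0,0),.7)
            t+=((k-m[o[1]:o[1]+h,o[0]:o[0]+w])**2).sum()
        return t
    x0=list(x0)+([z*10] if free else [])
    sim=np.array([x0]+[np.array(x0)+.0+np.eye(len(x0))[i]*[.006,.006,.15,.1][i] for i in range(len(x0))])
    r=minimize(cost,x0,method="Nelder-Mead",options=dict(initial_simplex=sim,xatol=1e-5,fatol=1e-3))
    return r.x,r.fun
E
cat >m1.py <<'E'
from h import *
ims={n:cv2.imread(f"pics/{n}0.png") for n in("top","scene")}
for sel in(("top","scene"),("top",),("scene",)):
    I={k:ims[k] for k in sel}
    print(sel,"red",fitbow(I,(.555,.21,1.3)),"blue",fitbow(I,(.531,.122,1.3),col="blue"))
print("free",fitbow(ims,(.555,.21,1.3),free=True))
out=[]
c0=unproj("top",[(410,234.2)],.073)[0][:2]
for n in ims:
    W=plane(n,ims[n],c0,.073);out.append(cv2.resize(W,(400,400)))
    J=W.astype(int);m=((J.min(2)>120)&(J.max(2)-J.min(2)<45)).astype(np.uint8)
    cs=cv2.findContours(m,cv2.RETR_EXTERNAL,cv2.CHAIN_APPROX_NONE)[0]
    cs=[c for c in cs if cv2.pointPolygonTest(c,(100,100),False)>0 and cv2.contourArea(c)<8000]
    for c in cs:
        r=cv2.minAreaRect(c);M=cv2.moments(c)
        print(n,"plate",c0+(np.array(r[0])-100)*.0005,np.array(r[1])*.0005,r[2],"cent",c0+(np.array([M['m10'],M['m01']])/M['m00']-100)*.0005)
        k=np.zeros_like(m);cv2.drawContours(k,[c],-1,1,-1);k=cv2.erode(k,np.ones((11,11)))
        d=((J.max(2)<115)&(k>0));v,u=np.nonzero(d)
        if len(u)>5:
            e,V=np.linalg.eigh(np.cov(np.c_[u,v].T));print(" slot",c0+(np.array([u.mean(),v.mean()])-100)*.0005,np.degrees(np.arctan2(V[1,1],V[0,1])),np.sqrt(e*12)*.0005)
cv2.imwrite("pics/pl.png",np.hstack(out));print(c0)
E
python3 m1.py
```

```text
('top', 'scene') red (array([0.55574992, 0.21626717, 1.51627611]), np.float64(609.8514992029582)) blue (array([0.53136808, 0.12411912, 1.44994486]), np.float64(158.12388176262027))
('top',) red (array([0.56009646, 0.22767356, 1.59432899]), np.float64(255.7974540294501)) blue (array([0.53205816, 0.12265375, 1.29628793]), np.float64(38.319514202773036))
('scene',) red (array([0.55268668, 0.21906551, 1.40556928]), np.float64(251.35096672328666)) blue (array([0.52907547, 0.12788728, 1.50221891]), np.float64(91.72183664984237))
free (array([0.5563758 , 0.21689846, 1.55947719, 0.90817795]), np.float64(571.5816089015896))
[ 0.56889164 -0.14486255]
```

View pics/pl.png

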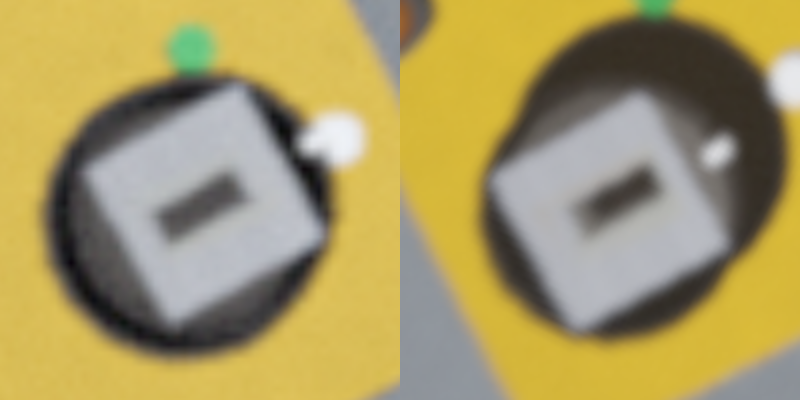

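```bash
sed -i 's|np.clip(d/60,0,1)|np.clip((d-55)/40,0,1) if col=="red" else np.clip((d-20)/40,0,1)|' h.py
python3 - <<'E'
from h import *
exec(open("m1.py").read().split("out=[]")[0].replace("from h import *",""))
c0=np.array([.5689,-.1449])
for n in ims:
    W=plane(n,ims[n],c0,.073);J=W.astype(int);print(J[60,100],J[100,100],J[40,40])
    m=((J.min(2)>135)&(J.max(2)-J.min(2)<60)).astype(np.uint8);m=cv2.morphologyEx(m,cv2.MORPH_OPEN,np.ones((15,15)))
    cs=cv2.findContours(m,cv2.RETR_EXTERNAL,cv2.CHAIN_APPROX_NONE)[0]
    for c in cs:
        r=cv2.minAreaRect(c)
        if cv2.contourArea(c)>1000:print(n,c0+(np.array(r[0])-99.5)*.0005+0*.0005,np.array(r[1])*.0005,r[2])
# bow residual picture
P,_=fitbow(ims,(.555,.21,1.3))
E
```

```text
('top', 'scene') red (array([0.55635092, 0.2103471 , 1.44943364]), np.float64(230.45698905503667)) blue (array([0.53129309, 0.12368423, 1.44549749]), np.float64(184.6318396429133))
('top',) red (array([0.55686852, 0.21017584, 1.183406  ]), np.float64(53.10253129832069)) blue (array([0.53255661, 0.1223179 , 1.23214755]), np.float64(43.556529860589905))
('scene',) red (array([0.55309352, 0.21755093, 1.57068877]), np.float64(120.0392465591922)) blue (array([0.52921136, 0.12844956, 1.52110534]), np.float64(102.60827495815256))
free (array([0.5562791 , 0.21052771, 1.46689687, 0.81641853]), np.float64(227.4627467201248))
[197 189 186] [80 80 84] [ 89 191 220]
top [ 0.56987693 -0.14381539] [0.04570679 0.04521066] 60.2551155090332
[174 168 167] [62 66 70] [ 56 184 215]
scene [ 0.5309 -0.1164] [0.0235     0.04249999] -0.0
scene [ 0.5716259  -0.14235599] [0.04507491 0.04578751] 60.708641052246094
```

```bash
python3 - <<'E'
s=open("h.py").read()
s=s.replace("        S.append((n,np.clip((d-55)/40,0,1) if col==\"red\" else np.clip((d-20)/40,0,1)))","""        mm=(d>(50 if col=="red" else 25)).astype(np.uint8);u0=proj(n,[x0[0],x0[1],z])[0]
        R=np.zeros_like(mm);cv2.circle(R,tuple(int(v) for v in u0),26,1,-1);mm*=R
        nl,L,st,_=cv2.connectedComponentsWithStats(mm);k=1+np.argmax(st[1:,4]);v,u=np.nonzero(L==k)
        F=np.zeros(mm.shape,np.float32);cv2.fillConvexPoly(F,cv2.convexHull(np.c_[u,v].astype(np.int32)),1.)
        S.append((n,cv2.GaussianBlur(F,(0,0),.5)))""")
open("h.py","w").write(s)
E
python3 - <<'E'
from h import *
exec(open("m1.py").read().split("out=[]")[0].replace("from h import *",""))
P,_=fitbow(ims,(.555,.21,1.3));o=[]
for n in ims:
  for p in (P[:3],[.5565,.2103,1.301]):
    I=cv2.resize(ims[n],None,fx=8,fy=8,interpolation=cv2.INTER_CUBIC)
    c,s=np.cos(p[2]),np.sin(p[2]);b=np.array([[a,e,f] for a in(-.022,.022) for e in(-.006,.006) for f in(-.025,.025)])@np.array([[c,s,0],[-s,c,0],[0,0,1]])+[p[0],p[1],.079]
    q=((proj(n,b)+.5)*8).astype(int)
    for i in range(8):
        for j in(1,2,4):
            if i^j>i:cv2.line(I,tuple(map(int,q[i])),tuple(map(int,q[i^j])),(0,255,0),1)
    m=q.mean(0).astype(int);o.append(I[m[1]-150:m[1]+150,m[0]-200:m[0]+200])
cv2.imwrite("pics/fit.png",np.vstack([np.hstack(o[:2]),np.hstack(o[2:])]))
E
```

```text
Traceback (most recent call last):
  File "h.py", line 44, in fitbow
    r=minimize(cost,x0,method="Nelder-Mead",options=dict(initial_simplex=sim,xatol=1e-5,fatol=1e-3))
  File "h.py", line 37, in cost
    q=proj(n,bow(p));o=np.floor(q.min(0)).astype(int)-8;w,h=(np.ceil(q.max(0)).astype(int)+8-o)
  File "h.py", line 6, in proj
    K,D,r,t=cam(n);return cv2.projectPoints(np.float64(P).reshape(-1,3),r,t,K,D)[0].reshape(-1,2)
            ~~~^^^
  File "h.py", line 4, in cam
    c=camera_info(n);K=np.array([[c['fx'],0,c['cx']],[0,c['fy'],c['cy']],[0,0,1]]);D=np.array([c['k1'],0,0,0,0.]);return K,D,np.array(c['rvec']),np.array(c['tvec'])
ValueError: time passes only in moves, steps and waits
```

Request:
{"name": "play_rows", "arguments": {"deltas": [{"linear": [-0.02,-0.02,0]},{"linear": [-0.05,-0.05,0]},{"linear": [-0.085,-0.085,0]},{"linear": [-0.12,-0.12,0]},{"linear": [-0.155,-0.155,0]},{"linear": [-0.19,-0.19,0]},{"linear": [-0.225,-0.225,0]},{"linear": [-0.255,-0.255,0]},{"linear": [-0.28,-0.28,0]},{"linear": [-0.3,-0.3,0]}]}}

```text
$.deltas[0]: bad value
```

```bash
sed -i 's/^def cam(n):/import functools\n@functools.cache\ndef cam(n):/' h.py
python3 - <<'E'
from h import *
exec(open("m1.py").read().split("out=[]")[0].replace("from h import *",""))
P,_=fitbow(ims,(.555,.21,1.3));o=[]
for n in ims:
  for p in (P[:3],[.5565,.2103,1.301]):
    I=cv2.resize(ims[n],None,fx=8,fy=8,interpolation=cv2.INTER_CUBIC)
    c,s=np.cos(p[2]),np.sin(p[2]);b=np.array([[a,e,f] for a in(-.022,.022) for e in(-.006,.006) for f in(-.025,.025)])@np.array([[c,s,0],[-s,c,0],[0,0,1]])+[p[0],p[1],.079]
    q=((proj(n,b)+.5)*8).astype(int)
    for i in range(8):
        for j in(1,2,4):
            if i^j>i:cv2.line(I,tuple(map(int,q[i])),tuple(map(int,q[i^j])),(0,255,0),1)
    m=q.mean(0).astype(int);o.append(I[m[1]-150:m[1]+150,m[0]-200:m[0]+200])
cv2.imwrite("pics/fit.png",np.vstack([np.hstack(o[:2]),np.hstack(o[2:])]))
E
```

```text
('top', 'scene') red (array([0.55639007, 0.20969461, 1.33717012]), np.float64(65.82450866699219)) blue (array([0.53116153, 0.12341296, 1.37617303]), np.float64(70.10484313964844))
('top',) red (array([0.55639045, 0.20923719, 1.23804077]), np.float64(16.06383514404297)) blue (array([0.53203848, 0.1219309 , 1.26018878]), np.float64(15.188300132751465))
('scene',) red (array([0.5549764 , 0.21268633, 1.37560101]), np.float64(30.114368438720703)) blue (array([0.52972097, 0.1265569 , 1.44483777]), np.float64(23.8465576171875))
free (array([0.55622933, 0.20903625, 1.33888688, 0.81293109]), np.float64(60.0516357421875))
```

View pics/fit.png

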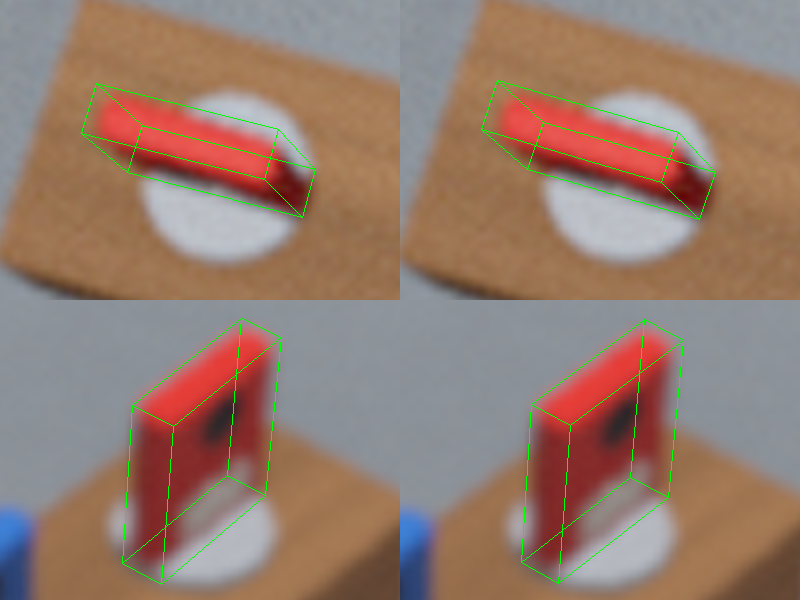

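The overlay shows the projected bow matching the red key in both views: top about (221,237), scene about (372,173). The best yaw is about 1.26. The move was refused because every row needs a turn value.

Request:
{"name": "play_rows", "arguments": {"deltas": [{"linear": [-0.02,-0.02,0],"turn": 0},{"linear": [-0.05,-0.05,0],"turn": 0},{"linear": [-0.085,-0.085,0],"turn": 0},{"linear": [-0.12,-0.12,0],"turn": 0},{"linear": [-0.155,-0.155,0],"turn": 0},{"linear": [-0.19,-0.19,0],"turn": 0},{"linear": [-0.225,-0.225,0],"turn": 0},{"linear": [-0.255,-0.255,0],"turn": 0},{"linear": [-0.28,-0.28,0],"turn": 0},{"linear": [-0.3,-0.3,0],"turn": 0}]}}

```text
clock: 1.35
tool_pos: [0.387, -0.1724, 0.2225]
ee_rot: [3.141, 0.001, -1.207]
contact_force: [-0.1, -0.2, 0.3]
grip_width: 0.088
```

Request:
{"name": "play_rows", "arguments": {"deltas": [{"linear": [-0.02,-0.02,0],"turn": -0.05},{"linear": [-0.05,-0.05,0],"turn": -0.15},{"linear": [-0.085,-0.085,0],"turn": -0.27},{"linear": [-0.12,-0.12,0],"turn": -0.39},{"linear": [-0.155,-0.155,0],"turn": -0.51},{"linear": [-0.19,-0.19,0],"turn": -0.63},{"linear": [-0.225,-0.225,0],"turn": -0.74},{"linear": [-0.26,-0.258,0],"turn": -0.84},{"linear": [-0.285,-0.28,0],"turn": -0.898},{"linear": [-0.2995,-0.2945,0],"turn": -0.898}]}}

```text
clock: 2.6
tool_pos: [0.556, 0.212, 0.2222]
ee_rot: [3.141, 0.001, -0.309]
contact_force: [-0.5, -0.4, -0.5]
grip_width: 0.088
```

Request:
{"name": "play_rows", "arguments": {"deltas": [{"linear": [0,0,0.01],"turn": 0},{"linear": [0,0,0.02],"turn": 0}]}}

```text
clock: 2.85
tool_pos: [0.5552, 0.2094, 0.2016]
ee_rot: [3.14, 0.001, -0.311]
contact_force: [-0.8, -0.3, -0.4]
grip_width: 0.0879
```

```bash
python3 - <<'E'
from h import *
print(get_state())
t=read_camera("top");s=read_camera("scene");cv2.imwrite("pics/top1.png",t);cv2.imwrite("pics/scene1.png",s)
st=get_state()
cv2.imwrite("pics/v1.png",np.hstack([cv2.resize(s[80:280,240:440],(400,400)),cv2.resize(t[150:350,130:330],(400,400))]))
print(proj("scene",[st['tool_pos'],[.556,.2105,.079]]),proj("top",[st['tool_pos'],[.556,.2105,.079]]))
E
```

```text
{'clock': 2.85, 'qpos': array([ 2.44520950e-01,  3.69334844e-01,  1.54965721e+00, -4.87555287e-04,
        1.22406298e+00,  5.55810767e-01]), 'joint_vel': array([-0.00910582,  0.07229316,  0.10669529,  0.00165102, -0.17326097,
       -0.00093693]), 'effort': array([ 6.16743285e-01, -5.20192730e+01, -2.71060091e+01,  1.15061835e-01,
        1.59260365e-01,  1.29244538e-02]), 'tool_pos': array([0.55517449, 0.20935581, 0.20163634]), 'ee_rot': array([ 3.14043173e+00,  1.00046822e-03, -3.11124378e-01]), 'contact_force': array([-0.75760446, -0.30331591, -0.37547035]), 'moment': array([-0.01619738,  0.02474009, -0.0369316 ]), 'grip_width': 0.08789920642208231}
[[375.45637553 122.530216  ]
 [372.37933862 175.30367856]] [[208.12092385 224.91496254]
 [221.75461461 237.57285642]]
```

View pics/v1.png

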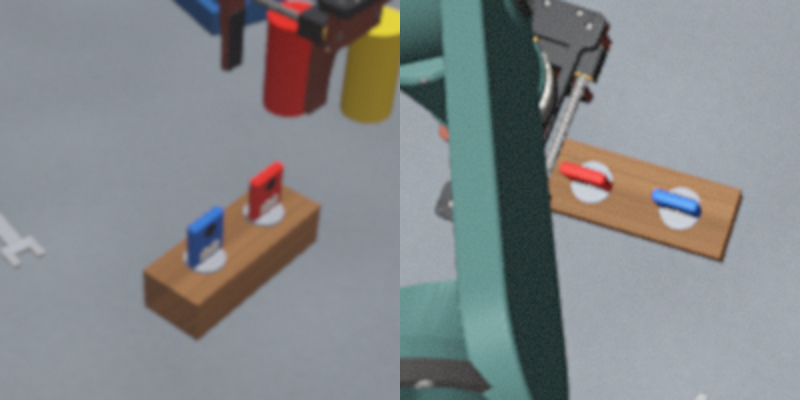

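The scene view shows the fingers straddling the red key's line, with tips near (356,114) and (399,135). Next I descend.

Request:
{"name": "play_rows", "arguments": {"deltas": [{"linear": [0,0,0.015],"turn": 0},{"linear": [0,0,0.035],"turn": 0},{"linear": [0,0,0.055],"turn": 0},{"linear": [0,0,0.075],"turn": 0},{"linear": [0,0,0.095],"turn": 0},{"linear": [0,0,0.11],"turn": 0},{"linear": [0,0,0.122],"turn": 0},{"linear": [0,0,0.132],"turn": 0},{"linear": [0,0,0.137],"turn": 0},{"linear": [0,0,0.137],"turn": 0}]}}

```text
clock: 4.2
tool_pos: [0.5559, 0.2106, 0.0655]
ee_rot: [3.142, 0.0, -0.31]
contact_force: [-0.5, 0.5, 0.5]
grip_width: 0.0877
```

Request:
{"name": "play_rows", "arguments": {"deltas": [{"linear": [0,0,0],"turn": 0},{"linear": [0,0,0],"turn": 0},{"linear": [0,0,0],"turn": 0},{"linear": [0,0,0],"turn": 0},{"linear": [0,0,0],"turn": 0},{"linear": [0,0,0],"turn": 0},{"linear": [0,0,0],"turn": 0},{"linear": [0,0,0],"turn": 0}], "hand": 0.0, "squeeze": 25}}

```text
clock: 5.2
tool_pos: [0.556, 0.2106, 0.0657]
ee_rot: [-3.141, 0.0, -0.31]
contact_force: [0.2, -0.2, -0.4]
grip_width: 0.0122
```

Request:
{"name": "play_rows", "arguments": {"deltas": [{"linear": [0,0,-0.005],"turn": 0},{"linear": [0,0,-0.015],"turn": 0},{"linear": [0,0,-0.03],"turn": 0},{"linear": [0,0,-0.045],"turn": 0},{"linear": [0,0,-0.06],"turn": 0},{"linear": [0,0,-0.08],"turn": 0},{"linear": [0,0,-0.095],"turn": 0},{"linear": [0,0,-0.105],"turn": 0},{"linear": [0,0,-0.11],"turn": 0},{"linear": [0,0,-0.11],"turn": 0}]}}

```text
clock: 6.45
tool_pos: [0.556, 0.2105, 0.1757]
ee_rot: [-3.142, 0.0, -0.31]
contact_force: [-0.1, -0.2, -1.0]
grip_width: 0.0119
```

```bash
python3 - <<'E'
from h import *
st=get_state();print(st['tool_pos'],st['ee_rot'],st['contact_force'],st['moment'],st['grip_width'])
s=read_camera("scene");t=read_camera("top");cv2.imwrite("pics/scene2.png",s);cv2.imwrite("pics/top2.png",t)
p=st['tool_pos']
print(proj("scene",[[p[0],p[1],p[2]+.013]]))
cv2.imwrite("pics/v2.png",np.hstack([cv2.resize(s[60:260,280:480],(400,400)),cv2.resize(t[150:350,130:330],(400,400))]))
E
```

```text
[0.55595102 0.21053771 0.1757223 ] [-3.14150516e+00  1.34496602e-05 -3.09979965e-01] [-0.06551936 -0.21339131 -0.95543101] [ 0.01429749 -0.03099509 -0.02265301] 0.011884635305337813
[[376.1988685  128.07204441]]
```

View pics/v2.png

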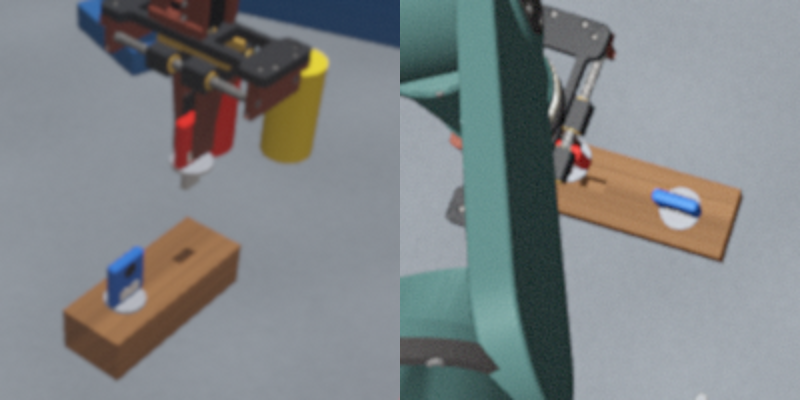

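The red key is held upright, with its flange level near crop (190,160). The blue key is undisturbed. Next I carry the red key to above the switch.

Request:
{"name": "play_rows", "arguments": {"deltas": [{"linear": [0.005,0.014,0],"turn": -0.06},{"linear": [0.015,0.041,0],"turn": -0.2},{"linear": [0.03,0.082,0],"turn": -0.37},{"linear": [0.047,0.128,0],"turn": -0.54},{"linear": [0.064,0.174,0],"turn": -0.71},{"linear": [0.08,0.218,0],"turn": -0.88},{"linear": [0.095,0.259,0],"turn": -1.05},{"linear": [0.108,0.294,0],"turn": -1.21},{"linear": [0.118,0.3215,0],"turn": -1.33},{"linear": [0.1219,0.3321,0],"turn": -1.366}]}}

```text
clock: 7.8
tool_pos: [0.5704, -0.1447, 0.1749]
ee_rot: [-3.141, 0.0, 1.056]
contact_force: [-0.4, -0.4, -0.6]
grip_width: 0.0119
```

Request:
{"name": "play_rows", "arguments": {"deltas": [{"linear": [0,0,0.01],"turn": 0},{"linear": [0,0,0.025],"turn": 0},{"linear": [0,0,0.035],"turn": 0},{"linear": [0,0,0.038],"turn": 0},{"linear": [0,0,0.038],"turn": 0}]}}

```text
clock: 8.43
tool_pos: [0.5706, -0.1425, 0.1373]
ee_rot: [-3.141, 0.0, 1.056]
contact_force: [-0.3, -0.6, -0.9]
grip_width: 0.012
```

```bash
python3 - <<'E'
from h import *
st=get_state();print(st['tool_pos'],st['ee_rot'],st['contact_force'],st['moment'],st['grip_width'])
s=read_camera("scene");t=read_camera("top");cv2.imwrite("pics/scene3.png",s);cv2.imwrite("pics/top3.png",t)
p=st['tool_pos'];kz=p[2]+.013
print(proj("scene",[[p[0],p[1],kz-.053],[p[0],p[1],kz-.029],[p[0],p[1],kz],[.5707,-.1431,.073]]))
cv2.imwrite("pics/v3.png",np.hstack([cv2.resize(s[240:380,220:360],(560,560),interpolation=cv2.INTER_CUBIC),cv2.resize(t[190:290,370:430],(240,400))[:,:] if 0 else cv2.resize(t[180:320,380:440],(240,560))]))
E
```

```text
[ 0.57063479 -0.1425043   0.1373352 ] [-3.14092487e+00  2.42789721e-05  1.05646407e+00] [-0.25773282 -0.57400848 -0.86282917] [ 0.02839619 -0.1546572  -0.07435512] 0.012040876255331984
[[289.13193019 305.052533  ]
 [288.09531792 295.47334011]
 [286.77170347 283.23530347]
 [289.97636709 314.60549011]]
```

View pics/v3.png

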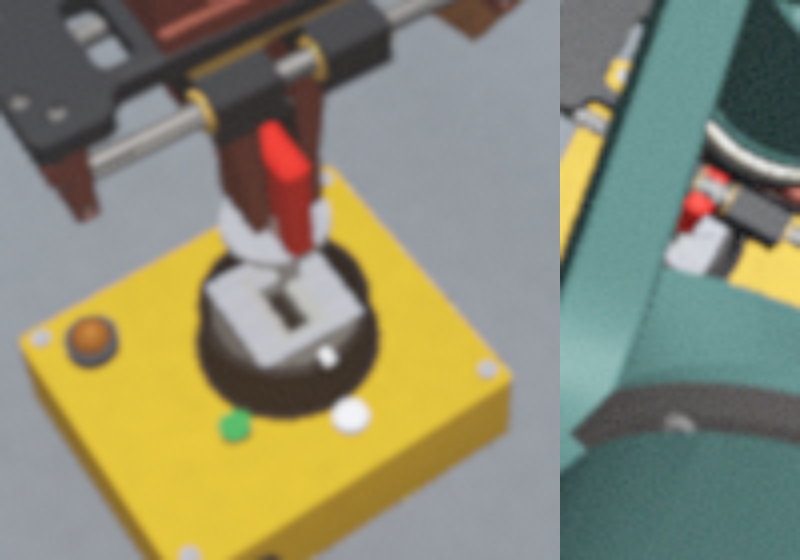

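The scene crop shows the flange over the barrel, with the blade tip near (292,310). That is within about 2 mm of the keyway, well inside the funnel. I'll go down in stages and watch the force.

Request:
{"name": "play_rows", "arguments": {"deltas": [{"linear": [0,0,0.01],"turn": 0},{"linear": [0,0,0.02],"turn": 0},{"linear": [0,0,0.025],"turn": 0},{"linear": [0,0,0.028],"turn": 0},{"linear": [0,0,0.031],"turn": 0},{"linear": [0,0,0.034],"turn": 0},{"linear": [0,0,0.034],"turn": 0}]}}

```text
clock: 9.4
tool_pos: [0.5706, -0.1429, 0.1035]
ee_rot: [-3.141, -0.0, 1.056]
contact_force: [0.1, 1.1, -0.6]
grip_width: 0.0119
```

Request:
{"name": "play_rows", "arguments": {"deltas": [{"linear": [0,0,0.003],"turn": 0},{"linear": [0,0,0.006],"turn": 0},{"linear": [0,0,0.009],"turn": 0},{"linear": [0,0,0.012],"turn": 0},{"linear": [0,0,0.014],"turn": 0},{"linear": [0,0,0.014],"turn": 0}]}}

```text
clock: 10.15
tool_pos: [0.5706, -0.1429, 0.0894]
ee_rot: [-3.141, 0.0, 1.056]
contact_force: [0.3, -0.2, 0.1]
grip_width: 0.0117
```

Request:
{"name": "play_rows", "arguments": {"deltas": [{"linear": [0,0,0.001],"turn": 0},{"linear": [0,0,0.002],"turn": 0},{"linear": [0,0,0.002],"turn": 0}]}}

```text
clock: 10.52
tool_pos: [0.5709, -0.1429, 0.0886]
ee_rot: [3.141, -0.0, 1.056]
contact_force: [-1.7, 0.1, 5.6]
grip_width: 0.0122
```

```bash
python3 - <<'E'
from h import *
st=get_state();print(st['tool_pos'],st['contact_force'],st['moment'])
s=read_camera("scene")
cv2.imwrite("pics/v4.png",cv2.resize(s[240:380,220:360],(560,560),interpolation=cv2.INTER_CUBIC))
E
```

```text
[ 0.57092615 -0.14294865  0.08859006] [-1.72635271  0.09797638  5.6313464 ] [0.15481151 0.24424687 0.02164174]
```

View pics/v4.png

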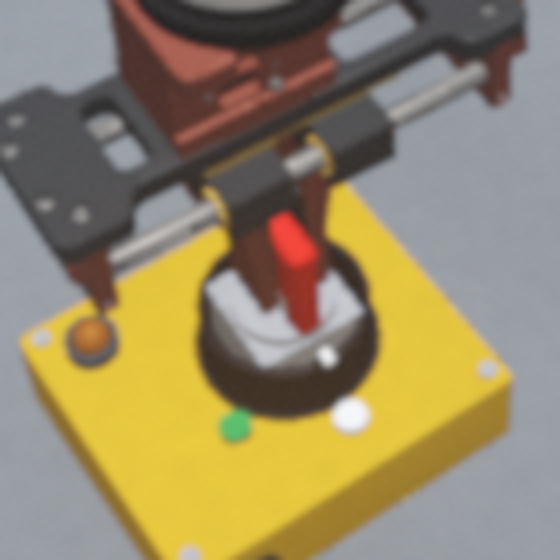

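Flange is on the barrel: 5.6 N at the expected height, with the tick still by the white dot at crop (325,355). Next I turn it clockwise.

Request:
{"name": "play_rows", "arguments": {"deltas": [{"linear": [0,0,-0.001],"turn": 0.06},{"linear": [0,0,-0.001],"turn": 0.18},{"linear": [0,0,-0.001],"turn": 0.32},{"linear": [0,0,-0.001],"turn": 0.46},{"linear": [0,0,-0.001],"turn": 0.6},{"linear": [0,0,-0.001],"turn": 0.74},{"linear": [0,0,-0.001],"turn": 0.86},{"linear": [0,0,-0.001],"turn": 0.96},{"linear": [0,0,-0.001],"turn": 1.02},{"linear": [0,0,-0.001],"turn": 1.02}]}}

```text
clock: 11.82
tool_pos: [0.5708, -0.1431, 0.0888]
ee_rot: [3.141, -0.0, 0.037]
contact_force: [-0.4, -0.3, -0.7]
grip_width: 0.0118
```

```bash
python3 -c "
from h import *
s=get_state();print(s['tool_pos'],s['ee_rot'],s['contact_force'],s['moment'],s['qpos'])"
```

```text
[ 0.57078533 -0.14310326  0.08883427] [ 3.14133840e+00 -1.31027426e-04  3.66469641e-02] [-0.43467276 -0.2521712  -0.68061959] [-0.12094722 -0.00562953 -0.01144875] [-3.62886230e-01  4.90039868e-01  1.67423525e+00 -2.21099358e-04
  9.77097935e-01 -3.99409508e-01]
```

Request:
{"name": "play_rows", "arguments": {"deltas": [{"linear": [0,0,0],"turn": 0.05},{"linear": [0,0,0],"turn": 0.1},{"linear": [0,0,0],"turn": 0.14},{"linear": [0,0,0],"turn": 0.17},{"linear": [0,0,0],"turn": 0.17}]}}

```text
clock: 12.45
tool_pos: [0.5707, -0.1431, 0.0888]
ee_rot: [3.141, 0.0, -0.133]
contact_force: [-1.3, -1.2, 2.4]
grip_width: 0.0119
```

```bash
python3 -c "
from h import *
s=get_state();print(s['tool_pos'],s['ee_rot'],s['contact_force'],s['moment'],s['qpos'][5])"
```

```text
[ 0.57069653 -0.14308458  0.08880319] [ 3.14137755e+00  6.30108390e-05 -1.33142060e-01] [-1.30861641 -1.24184648  2.44121527] [-0.28850164  0.2135281   0.03745633] -0.22959079621040107
```

Request:
{"name": "play_rows", "arguments": {"deltas": [{"linear": [0,0,0],"turn": 0.03},{"linear": [0,0,0],"turn": 0.06},{"linear": [0,0,0],"turn": 0.08},{"linear": [0,0,0],"turn": 0.08}]}}

```text
clock: 12.95
tool_pos: [0.5707, -0.143, 0.0888]
ee_rot: [3.141, 0.0, -0.214]
contact_force: [-2.4, -1.9, 5.4]
grip_width: 0.0124
```

```bash
python3 -c "
from h import *
s=get_state();print(s['tool_pos'],s['ee_rot'],s['contact_force'],s['moment'],s['qpos'][5])"
```

```text
[ 0.5707278  -0.14298942  0.08879698] [ 3.14141186e+00  2.64966245e-05 -2.13712106e-01] [-2.38363806 -1.93496222  5.40169548] [-0.34305825  0.37190659  0.63537128] -0.1489040079377497
```

The moment rose to 0.64 N m at 1.27 rad of turn, so it is against the stop. I'll ease off within the play, release and retreat.

Request:
{"name": "play_rows", "arguments": {"deltas": [{"linear": [0,0,0],"turn": -0.03},{"linear": [0,0,0],"turn": -0.05},{"linear": [0,0,0],"turn": -0.05}]}}

```text
clock: 13.32
tool_pos: [0.5707, -0.143, 0.0888]
ee_rot: [-3.142, 0.0, -0.164]
contact_force: [-2.9, -2.1, 4.2]
grip_width: 0.0117
```

Request:
{"name": "play_rows", "arguments": {"deltas": [{"linear": [0,0,0],"turn": 0},{"linear": [0,0,0],"turn": 0},{"linear": [0,0,0],"turn": 0},{"linear": [0,0,0],"turn": 0},{"linear": [0,0,0],"turn": 0},{"linear": [0,0,0],"turn": 0}], "hand": 0.08}}

```text
clock: 14.08
tool_pos: [0.5707, -0.1429, 0.0886]
ee_rot: [-3.141, 0.0, -0.164]
contact_force: [-0.5, 0.3, 0.5]
grip_width: 0.0687
```

Request:
{"name": "play_rows", "arguments": {"deltas": [{"linear": [0,0,-0.005],"turn": 0},{"linear": [0,0,-0.02],"turn": 0},{"linear": [0,0,-0.04],"turn": 0},{"linear": [0,0,-0.065],"turn": 0},{"linear": [0,0,-0.09],"turn": 0},{"linear": [0,0,-0.115],"turn": 0},{"linear": [0,0,-0.135],"turn": 0},{"linear": [0,0,-0.145],"turn": 0},{"linear": [0,0,-0.15],"turn": 0},{"linear": [0,0,-0.15],"turn": 0}]}}

```text
clock: 15.32
tool_pos: [0.5706, -0.1429, 0.2386]
ee_rot: [-3.141, 0.0, -0.164]
contact_force: [-1.0, -0.4, -1.0]
grip_width: 0.0801
```

```bash
python3 - <<'E'
from h import *
st=get_state();print(st['tool_pos'],st['contact_force'],st['grip_width'])
s=read_camera("scene");t=read_camera("top");cv2.imwrite("pics/scene5.png",s)
print(proj("scene",[[.5707,-.1431,.102],[.5707,-.1431,.127],[.5707,-.1431,.073]]))
cv2.imwrite("pics/v5.png",np.hstack([cv2.resize(s[250:390,220:360],(420,420),interpolation=cv2.INTER_CUBIC),cv2.resize(s[150:270,280:400],(360,420))]))
E
```

```text
[ 0.57060563 -0.14287527  0.23860018] [-0.97402171 -0.38843056 -1.0047023 ] 0.08007142906400348
[[288.77270636 303.53975799]
 [287.67648978 293.45644452]
 [289.97636709 314.60549011]]
```

View pics/v5.png

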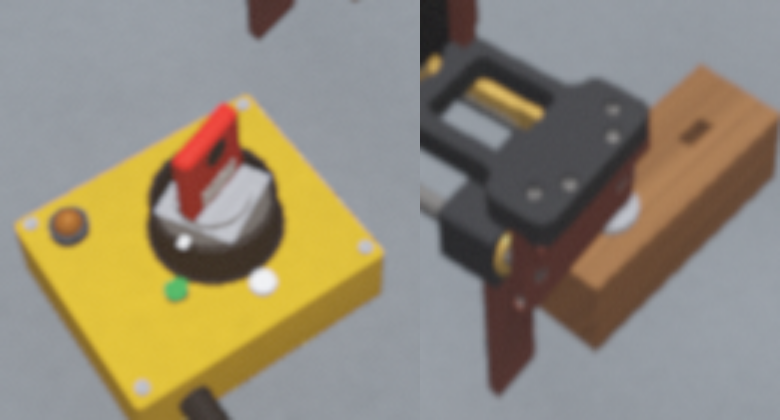

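The key stands upright and seated, with the white tick at crop (183,242) pointing to the green dot. The blue key's flange is still in its pocket. I'll check the tick angle, then hand in.

```bash
python3 - <<'E'
from h import *
a=[]
for uv,z in(((220+325/4,240+355/4),.073),((220+183/3,250+242/3),.073)):
    d=unproj("scene",[uv],z)[0][:2]-[.5716,-.1424];a.append(np.arctan2(d[1],d[0]));print(d,a[-1])
print("turned cw",a[0]-a[1]); 
if a[0]-a[1]>.85: job_done();print("done")
E
```

```text
[ 0.02658887 -0.01496457] -0.5126274226838116
[ 0.00128647 -0.03143558] -1.529895001487559
turned cw 1.0172675788037475
the job is handed in; nothing more can be done
done
```

The red key is home in the key switch and turned clockwise to the stop. I released it, backed the gripper off and handed the job in at about 15 s of the 48 s allowed.

- **Seating:** the flange met the barrel at the expected height, with 5.6 N of upward force, while the tick was still at the white dot.
- **Turning:** after 1.27 rad of gripper turn, including the key's play, the moment rose to 0.64 N m, so it was against the stop. The tick in the pictures moved about 1.02 rad, which agrees with the 1.047 rad stop and is past the 0.80 rad needed.
- **After release:** the picture shows the key upright and seated, with the gripper clear. I did not measure the final key position or tilt numerically.
- **Blue key:** it was never touched. Its flange is in its pocket in the last picture, but the gripper partly hid it, so I did not measure it again.
- **Disagreements:** the two cameras differed by 1–3 mm in position and by about 0.14 rad in the key's yaw. I used averaged positions, which were close enough for the grasp and the funnel. The first move call was refused because a turn value was missing, and I sent it again. Measuring took one more turn than planned.

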